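# Hang the collet chuck on the spring balancer

## Task

Press the spring balancer's hook down by its dish, bring it through the lifting eye of the one collet chuck that has an eye, past the hook's spring gate, then ease it up so that the balancer lifts the chuck and leaves it hanging still on the hook, clear of the block. Touch neither chuck with the robot, do not let the hook fly up on its spring, and leave the other chuck standing in its socket.

Things in the scene. Friction and masses are not known exactly. Their poses are not given: they have to be found in the camera images.
- chuck_eye: Loose steel collet chuck, 0.43 to 0.57 kg, nose down in a socket (1 mm play: it leans when pushed). Origin: centre of underside, 10 mm above the table when seated; z up its axis. Nose dia 40 (to height 30 mm), flange dia 50 at 45 to 65, taper to 113, then a lifting eye: upright ring of 7 mm round bar, inside dia 44, in the chuck's y-z plane (opening faces its x, within 0.3 rad of world x).
- eye (a point): Centre of the lifting eye's opening, 147 mm above the chuck's origin; the chuck's axes.
- crown (a point): Centre of the bar (radius 3.5 mm) at the very top of the eye, 25.5 mm above the eye's centre. This bit of bar must come to lie in the hook's throat.
- chuck_plain: The other chuck: same shape, loose, but with a short pull stud (dia 18 mm, top at height 130 mm) instead of the eye, in the other socket. Origin: centre of underside, z up.
- block: Black block fixed to the table, 90 x 160 x 30 mm (x, y, z), with two round sockets, dia 42 mm, 20 mm deep, 38 mm either side of its centre along its y; either may hold the chuck with the eye. Origin: centre of underside.
- pivot (a point): Foot of the balancer's fixed column (dia 36 mm, 480 mm high with its spring drum), at table height on the axis about which the boom swings. At swing 0 the boom points along this point's y.
- lift (a joint): How far the sprung carriage with boom and hook is pressed down, m: 0 top stop (rest), 0.15 bottom stop; no latch. The spring pushes up with 3.3 N at 0 and 60 N/m more going down (9.9 N at 0.11); friction 0.3 N, light damping. It floats the chuck's weight at about 0.01 to 0.05. Let go unloaded, it flies up.
- swing (a joint): Swing of the level boom about the column, rad, -0.7 to 0.7, counterclockwise from above positive; stays where left (friction about 0.2 N at the hook).
- reach (a joint): Telescoping of the boom, m, 0 to 0.22: the hook's shank is 0.24 m plus this from the column's axis. Stays where left (friction 0.4 N).
- dish (a point): Centre of the floor of the round dish on the boom's outer end, right above the hook's shank: inside dia 60, rim 12 mm high, floor 334 mm above the table at rest. Shut fingertips pressed into it take the hook down; pushed sideways they move boom and hook by friction, else by the rim (they may slide up to 15 mm first). Axes turn with the boom: y outward along it, x the way the hook points.
- throat (a point): Where the eye's bar must lie in the hook: centre of a bar resting on the hook's floor; 69 mm below the dish floor, 12 mm along dish x from the shank's axis. The hook is a J of 7 mm bar in the dish's x-z plane; its underside is 10.5 mm below this point, the boom's underside 50 mm above. The mouth is 19 mm wide between tip and shank, shut by a sprung gate.
- hook_tip (a point): Top of the hook's upturned tip: 14 mm from the throat point along dish x and 14.5 mm above it. To enter the eye it must pass below the crown, with the hook's underside above the eye's lower bar.
- gate (a joint): Opening of the hook's sprung gate, rad: 0 shut, 0.5 right in. A 4 mm rod from the upper shank down to the tip; the eye's bar pushes it in with about 1 to 2 N (the chuck leans away meanwhile), and it shuts by itself once the bar has sunk below it to the throat.
Not all that is in view belongs to the job. Of the things shaped like the block, the black one is meant.

How it is judged:
On the way, in this order (a step that is already met when the one before it is completed fails the run):
1. the hook is pressed down at least 90 mm, while the chuck still stands in its socket (value of joint lift above 0.09 m and height (world z) of chuck_eye below 0.02 m), for 0.1 s.
2. the top of the eye lies in the throat of the hook, within 12 mm, gate shut behind it (distance between throat and crown below 0.012 m and value of joint gate below 0.15 rad), for 0.2 s.
At the end, for the whole second after the job is handed in: The eye's top lies within 12 mm of the hook's throat point, gate shut (<0.15 rad); the chuck hangs at rest (<0.06 m/s, hook <0.03 m/s), within 0.35 rad of upright, underside over 35 mm above the table, clear of the block; the other chuck stands in its socket (origin <15 mm, tilt <0.15 rad) (all of step 2 and height (world z) of chuck_eye above 0.035 m and contact force between chuck_eye and block below 0.1 N and angle between chuck_eye's own z axis and vertical below 0.35 rad and linear speed of chuck_eye below 0.06 m/s and velocity of joint lift between -0.03 and 0.03 m/s and height (world z) of chuck_plain below 0.015 m and angle between chuck_plain's own z axis and vertical below 0.15 rad); the robot touches nothing.
It fails at once if the robot touches the chuck with the eye (over 2 N) (contact force between any of the fingers, the arm and chuck_eye above 2 N).
It fails at once if the robot touches the other chuck (over 2 N) (contact force between any of the fingers, the arm and chuck_plain above 2 N).
It fails at once if the hook flies up on its spring, faster than 0.4 m/s (velocity of joint lift below -0.4 m/s).
It fails at once if the other chuck is lifted or tipped out of its socket (height (world z) of chuck_plain above 0.025 m or angle between chuck_plain's own z axis and vertical above 0.3 rad).
It also fails if it takes over 61 s, if anything falls off the work surface, if the arm or the gripper's body presses on something with over 40 N, if the wrist force passes 120 N, or if a joint passes its speed limit or range.

## Robot

A 7-joint arm with a two-finger parallel gripper is mounted at the origin on the work surface. World frame = base frame: x ahead of the robot, y to its left, z up, the work surface at z = 0. Lengths are in m, angles in rad, forces in N, time in s.
With the tool pointing down it reaches from about 0.35 to 0.775 m from the base axis. Payload 3.1 kg.
Tool frame: the origin (TCP) lies at the very end of the fingers, on their centre line; the grasp point (between the pads) lies bot.grip_point_offset behind it (bot.grip_point_offset is the distance from the TCP to the grasp point, in m); z points along the fingers, y is the line along which they close (so a half turn about z gives the same grasp; the last joint's range is limited). The gripper opens to 85 mm and grips with 20 to 120 N. Pads are 22 mm wide; open, the fingers measure 114 mm over their backs; the gripper's body (76 mm by 85 mm) begins 54 mm behind the grasp point. The pads swing forward as they close: fully open they stand 13 mm farther back than shut.
Start: joints at [-1.183, 0.311, 0.014, 1.512, -0.004, 1.319, -0.027], TCP at [0.229, 0.5, 0.231] pointing down, gripper open.
Joint ranges: [-2.7, 2.7], [-0.3, 1.91], [-1.27, 1.3], [0.12, 2.57], [-1.44, 4.58], [0.2, 2.03], [-3.05, 3.05]. Speed limits (rad/s): [2.79, 2.79, 3.14, 3.14, 3.14, 3.14, 3.14].

## Interface

Orientations are given as a unit quaternion [w, x, y, z].
In Python, from station import bot, get_image gives the robot as it stands. The module is installed in compiled form; this text tells all that it offers.
- The arm moves only by the shell command python3 -m creep 'ROWS'. ROWS is a JSON object of lists of equal length, an entry for each row: "grip": the gripper command: -1 is fully open, 1 is shut, values between are in proportion; "slide": the shift along the tool's x, y, z as a fraction of full scale, a list of three; "angular": the turn, a rotation vector about the tool's x, y, z as a fraction of full scale, a list of three. In form: {"grip": [grip, ...], "slide": [[x, y, z], ...], "angular": [[wx, wy, wz], ...]}. A call has 1 to 10 rows; each row is the pose to reach, as a shift and turn from the pose commanded when the call began, along the tool's axes at that moment; what a row does not reach only later rows make up. Full scale, the value 1, is 0.15 m for a shift and 45 degrees for a turn. A row lasts 1/8 s, in which the tool goes at most 62.5 mm and 10.7 degrees, less where a joint would pass 70% of its speed; a pose out of reach is approached as far as the arm can. A call with a number of a shift or a turn outside -1 to 1 is refused whole. A call with a gripper value outside its range is refused whole. The fingers move at their own pace and stop on an object; the grip force is fixed at half the most. Time passes only in rows, so rows that repeat a pose let the fingers close. It gives the time, the measured TCP pose, the force, the opening and the grip force at its end, in the units of the state.
- bot.sense(): the state, without advancing time (a new reading comes with each control period).
- get_image(name): name is "scene" or "top" or "wrist"; returns a dict with "frame" (420x560x3 uint8, red, green, blue), "depth" (420x560 float32, m along the optical axis (not along the pixel's ray), 0 where there is no reading), "camera_matrix" (3x3 intrinsics, pixels), "k1" (the pictures are not rectified: a ray, as slopes to the right and down, at radius r is drawn at 1 + k1 r^2 times it, then the intrinsics apply), "eye" and "rotation" of the camera in the world; the wrist camera has in their place "mount" (4x4, takes a point from camera to tool coordinates, whose origin is the TCP and whose axes are the flange's). Camera axes: x right, y up, looking along -z (the intrinsics and any distortion apply to the point x, -y, -z); pixel columns grow to the right and rows downward; lengths in m; the calibration is good to about 2 mm. A picture is of the moment at which its call begins: read the wrist's pose just before it.
- bot.sign_off(): hands the job in; it is judged then, once.
The state is a dict: "time": time; "qpos": joint angles; "joint_vel": joint speeds; "joint_torque": joint torques, N m; "eef_pos": TCP position; "tool_rot": TCP orientation; "force": force on the tool from outside, world axes, zero at the start; "ft_torque": the same for the moment, N m; "gripper_width": finger opening in m; "grip_force": force on a finger pad.
Only numpy, scipy, OpenCV 4.12 (cv2) and the standard library are available. Lean on these libraries where they do the work, as an engineer would, in place of code of your own. Each camera call takes 0.05 s, during which the arm holds its last target. There are 200 camera calls.

## Working session

There is one attempt and no reset: what is moved stays moved. The work goes in short steps, Python scripts to look and compute and a shell command to move; the robot and the scene stay as the last step left them, time stands still between calls to the robot, and variables do not carry over. Pictures are saved under pics/ and viewed, at most 10 in all, crops included, and the job is handed in when it is done.

```bash
mkdir -p pics; cat > h.py <<'E'
import numpy as np, cv2
from station import bot, get_image
from scipy.spatial.transform import Rotation as R
def cloud(d):
    K=d["camera_matrix"]; k1=float(d["k1"]); h,w=d["depth"].shape
    u,v=np.meshgrid(np.arange(w),np.arange(h))
    p=cv2.undistortPoints(np.stack([u,v],-1).reshape(-1,1,2).astype(float),K,np.array([k1,0,0,0,0.])).reshape(h,w,2)
    z=d["depth"]; P=np.stack([p[...,0]*z,-p[...,1]*z,-z],-1)
    if "eye" in d: W=P@np.array(d["rotation"]).T+d["eye"]
    else:
        s=bot.sense(); M=np.array(d["mount"]); q=s["tool_rot"]
        T=P@M[:3,:3].T+M[:3,3]; W=T@R.from_quat([q[1],q[2],q[3],q[0]]).as_matrix().T+s["eef_pos"]
    W[z==0]=np.nan
    return W
def save(d,n): cv2.imwrite(f"pics/{n}.png",d["frame"][...,::-1])
E
python3 - <<'E'
from h import *
s=bot.sense(); print({k:np.round(v,3) for k,v in s.items()})
a=get_image("scene");b=get_image("top")
for d in(a,b): print(np.round(d["eye"],3),np.round(d["rotation"],3).tolist(),d["k1"])
np.savez("first.npz",a=cloud(a),b=cloud(b),ai=a["frame"],bi=b["frame"])
save(a,"scene0");save(b,"top0")
E
```

```text
{'time': np.float64(0.0), 'qpos': array([-1.183,  0.312,  0.014,  1.513, -0.004,  1.319, -0.027]), 'joint_vel': array([ 0.   , -0.   ,  0.   , -0.001, -0.001, -0.001,  0.002]), 'joint_torque': array([ 0.0000e+00, -3.7992e+01,  1.4600e-01, -2.3059e+01,  1.2000e-02,
        1.4000e-02, -0.0000e+00]), 'eef_pos': array([0.229, 0.499, 0.23 ]), 'tool_rot': array([-0.   ,  0.213,  0.977, -0.001]), 'force': array([-0.229,  0.413,  0.181]), 'ft_torque': array([ 0.028, -0.007,  0.015]), 'grip_force': np.float64(0.0), 'gripper_width': np.float64(0.086)}
[ 0.786 -0.603  0.594] [0.84, 0.451, 0.133, 0.271] -0.0639475461894471
[ 0.307 -0.158  1.078] [0.706, 0.051, -0.057, -0.704] 0.03679167517382436Traceback (most recent call last):
  File "<stdin>", line 5, in <module>
  File "h.py", line 9, in cloud
    if "eye" in d: W=P@np.array(d["rotation"]).T+d["eye"]
                     ~^~~~~~~~~~~~~~~~~~~~~~~~~~
ValueError: matmul: Input operand 1 has a mismatch in its core dimension 0, with gufunc signature (n?,k),(k,m?)->(n?,m?) (size 4 is different from 3)
```

```bash
sed -i 's/W=P@np.array(d\["rotation"\]).T/W=P@R.from_quat(np.roll(d["rotation"],-1)).as_matrix().T/' h.py
python3 - <<'E'
from h import *
a=get_image("scene");b=get_image("top")
np.savez("first.npz",a=cloud(a),b=cloud(b),ai=a["frame"],bi=b["frame"])
save(a,"scene0");save(b,"top0")
E
```

```text
(no output)
```

View pics/scene0.png

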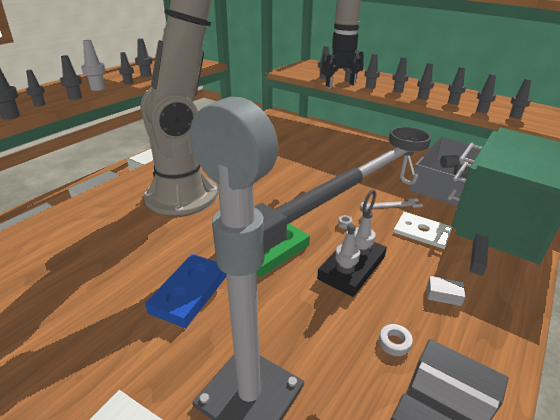

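View pics/top0.png

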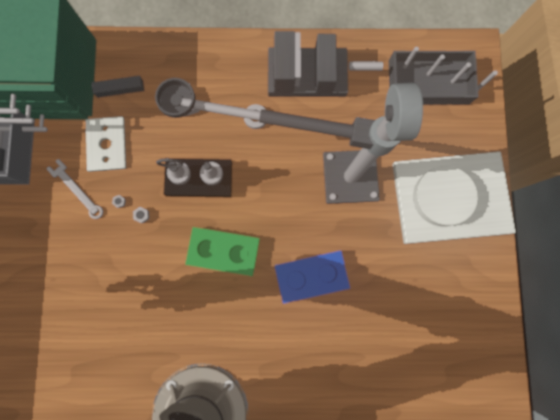

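The scene view shows the column in front, boom out to the dish (410,138), hook at (405,165), and the eye ring at (370,205) on the black block. In the top view the dish is at (175,97), the eye chuck at (178,172), the plain one at (211,172), the column foot at (352,178) and its drum at (405,112).

```bash
python3 - <<'E'
from h import *
f=np.load("first.npz");a,b=f["a"],f["b"]
pr=lambda n,x:print(n,np.round(x,4))
for p in[(175,97),(195,103),(260,113),(352,178),(330,200),(178,172),(211,172),(200,192)]: pr(("top",p),b[p[1],p[0]])
for p in[(410,137),(240,330),(370,193),(365,235),(347,255)]: pr(("sc",p),a[p[1],p[0]])
def circ(P):
    A=np.c_[2*P,np.ones(len(P))];s=np.linalg.lstsq(A,(P**2).sum(1),rcond=None)[0];return s[:2],np.sqrt(s[2]+s[0]**2+s[1]**2)
# column in scene
A=a[250:370,225:262].reshape(-1,3);A=A[(A[:,2]>.03)&(A[:,2]<.2)]
pr("col bbox",[A.min(0),A.max(0)]); pr("col",np.r_[circ(A[:,:2])]if 0 else circ(A[:,:2])[0]);print(circ(A[:,:2])[1])
both=np.r_[a.reshape(-1,3),b.reshape(-1,3)]
for n,C in(("sc",a.reshape(-1,3)),("top",b.reshape(-1,3))):
    D=C[(C[:,2]>.31)&(C[:,2]<.37)]
    c0=b[97,175,:2]; D=D[np.hypot(*(D[:,:2]-c0).T)<.05]
    rim=D[D[:,2]>D[:,2].max()-.005]; pr(n+" rim z",[np.median(rim[:,2]),len(rim)]); print(circ(rim[:,:2]))
    E=C[(C[:,2]>.13)&(C[:,2]<.25)&(np.hypot(*(C[:,:2]-b[172,178,:2]).T)<.06)]
    if len(E): 
        pr(n+" ring",[len(E),E[:,2].max()]); pr("mn/mx",[E.min(0),E.max(0)])
        m=E[E[:,2]>.135];pr("mean",m.mean(0));u,s,v=np.linalg.svd(m[:,:2]-m[:,:2].mean(0),full_matrices=False);pr("dir",v[0]);pr("s",s)
m=cv2.inRange(f["bi"],(0,0,0),(45,45,45))
S=b.reshape(-1,3);mm=(m.reshape(-1)>0)&(np.abs(S[:,2]-.03)<.006)&(np.hypot(*(S[:,:2]-b[172,195,:2]).T)<.1)
B=S[mm];print(len(B),cv2.minAreaRect((B[:,:2]*1000).astype(np.float32)))
E
```

```text
('top', (175, 97)) [0.6196 0.0095 0.3275]
('top', (195, 103)) [ 0.6085 -0.0261  0.3284]
('top', (260, 113)) [ 0.5883 -0.1408  0.3355]
('top', (352, 178)) [ 0.5355 -0.3513  0.0574]
('top', (330, 200)) [ 0.4904 -0.3048  0.0135]
('top', (178, 172)) [0.5376 0.0475 0.1014]
('top', (211, 172)) [ 0.5365 -0.0271  0.1076]
('top', (200, 192)) [0.5061 0.0088 0.0281]
('sc', (410, 137)) [0.6096 0.0367 0.3307]
('sc', (240, 330)) [ 0.5594 -0.3697  0.1875]
('sc', (370, 193)) [0.5487 0.0496 0.186 ]
('sc', (365, 235)) [0.5548 0.0454 0.0821]
('sc', (347, 255)) [ 0.5518 -0.0325  0.0771]
col bbox [[ 0.3982 -0.3732  0.0301]
 [ 0.5718 -0.1257  0.2   ]]
col [ 0.47  -0.262]
0.13843939761864454
sc rim z [  0.3467 266.    ]
(array([0.61635508, 0.00804991]), np.float64(0.0317455102175859))
sc ring [2.060e+02 1.895e-01]
mn/mx [[ 0.541  -0.0117  0.1302]
 [ 0.558   0.0826  0.1895]]
mean [0.548  0.0544 0.1624]
dir [-0.0056 -1.    ]
s [0.2678 0.0265]
top rim z [  0.3445 259.    ]
(array([0.61366399, 0.00674404]), np.float64(0.03155681942091782))
top ring [182.       0.1858]
mn/mx [[0.5348 0.0257 0.13  ]
 [0.5528 0.0817 0.1858]]
mean [0.5444 0.0535 0.165 ]
dir [ 0.0167 -0.9999]
s [0.2039 0.0235]
0 ((0.0, 0.0), (0.0, 0.0), 0.0)
```

```bash
python3 - <<'E'
from h import *
from scipy.optimize import least_squares
f=np.load("first.npz");a,b=f["a"],f["b"]
A,B=a.reshape(-1,3),b.reshape(-1,3)
def cyl(C,c0,z0,z1,r,w,n):
    P=C[(C[:,2]>z0)&(C[:,2]<z1)&(np.hypot(*(C[:,:2]-c0).T)<w)]
    if len(P)<30: print(n,"few",len(P));return
    s=least_squares(lambda c:np.hypot(*(P[:,:2]-c).T)-r,c0,loss="soft_l1",f_scale=.002)
    print(n,len(P),np.round(s.x,4),"med res",np.median(np.abs(s.fun)).round(4))
cyl(A,np.array([.545,-.375]),.05,.22,.018,.035,"col sc")
cyl(B,np.array([.545,-.375]),.05,.3,.018,.035,"col top")
for n,C in(("sc",A),("top",B)):
    cyl(C,np.array([.54,.05]),.058,.073,.025,.035,n+" eye flange")
    cyl(C,np.array([.54,-.027]),.058,.073,.025,.035,n+" plain flange")
    P=C[(C[:,2]>.137)&(C[:,2]<.2)&(abs(C[:,0]-.546)<.02)&(abs(C[:,1]-.053)<.035)]
    s=least_squares(lambda q:(lambda d:np.hypot(np.hypot(d@[-np.sin(q[3]),np.cos(q[3]),0],d[:,2])-.0255,d@[np.cos(q[3]),np.sin(q[3]),0])-.0035)(P-q[:3]),[.546,.053,.157,0],loss="soft_l1",f_scale=.002)
    print(n,"ring",len(P),np.round(s.x,4),np.median(abs(s.fun)).round(4))
im=cv2.resize(f["ai"][110:230,330:470],None,fx=5,fy=5,interpolation=cv2.INTER_CUBIC);cv2.imwrite("pics/hook.png",im[...,::-1])
# base plate of column top
P=B[(np.abs(B[:,2]-.014)<.006)&(np.hypot(B[:,0]-.54,B[:,1]+.36)<.1)];print(cv2.minAreaRect((P[:,:2]*1000).astype(np.float32)))
E
```

```text
col sc 1752 [ 0.5528 -0.354 ] med res 0.0004
col top 440 [ 0.5518 -0.3576] med res 0.0004
sc eye flange 99 [0.5469 0.0587] med res 0.0007
sc plain flange 125 [ 0.546  -0.0174] med res 0.0005
sc ring 167 [ 0.547   0.0583  0.1597 -0.0044] 0.0006
top eye flange 94 [0.5472 0.0558] med res 0.0019
top plain flange 80 [ 0.5452 -0.0199] med res 0.0019
top ring 139 [0.5454 0.0547 0.1558 0.0152] 0.0006
((551.8967895507812, -356.9588928222656), (130.3917694091797, 132.46876525878906), 2.66461181640625)
```

View pics/hook.png

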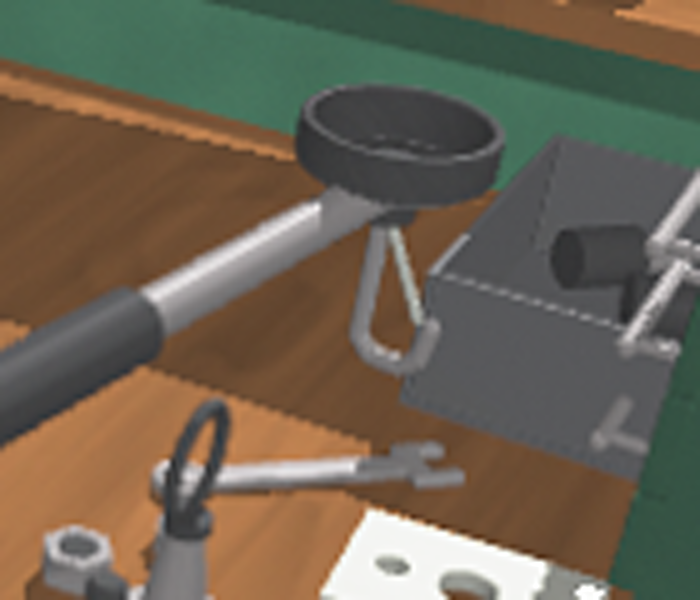

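```bash
python3 -m creep '{"grip":[1,1,1,1],"slide":[[0,0,-0.4],[0,0,-0.8],[0,0,-1],[0,0,-1]],"angular":[[0,0,-0.2],[0,0,-0.4],[0,0,-0.547],[0,0,-0.547]]}'
python3 - <<'E'
from h import *
print(R.from_quat(np.roll(bot.sense()["tool_rot"],-1)).as_matrix().round(3))
f=np.load("first.npz");b=f["b"];C=b.reshape(-1,3)
C=C[(C[:,1]>.1)&(C[:,2]>.05)&(C[:,0]>.35)];print(C.min(0),C.max(0))
E
```

```text
time: 0.7
eef_pos: [0.2296, 0.5011, 0.3842]
tool_rot: [0.001, 0.0, 1.0, 0.003]
force: [0.2, 0.2, 0.4]
gripper_width: 0.0122
grip_force: 0.0
[[-1.     0.     0.002]
 [ 0.     1.     0.006]
 [-0.002  0.006 -1.   ]]
[0.52822269 0.28502506 0.05002744] [0.91126677 0.47698995 0.20373534]
```

```bash
M='python3 -m creep'
$M '{"grip":[1,1,1],"slide":[[-0.2,-0.27,-0.1],[-0.43,-0.55,-0.15],[-0.642,-0.823,-0.15]],"angular":[[0,0,0],[0,0,0],[0,0,0]]}' | head -2
$M '{"grip":[1,1,1],"slide":[[-0.2,-0.27,0],[-0.43,-0.55,0],[-0.642,-0.823,0]],"angular":[[0,0,0],[0,0,0],[0,0,0]]}' | head -2
$M '{"grip":[1,1,1],"slide":[[-0.2,-0.27,0],[-0.43,-0.55,0],[-0.642,-0.823,0]],"angular":[[0,0,0],[0,0,0],[0,0,0]]}' | head -2
$M '{"grip":[1,1,1,1,1],"slide":[[-0.2,-0.27,0],[-0.43,-0.55,0],[-0.642,-0.823,0],[-0.642,-0.823,0],[-0.642,-0.823,0]],"angular":[[0,0,0],[0,0,0],[0,0,0],[0,0,0],[0,0,0]]}'
python3 - <<'E'
from h import *
d=get_image("wrist");W=cloud(d);save(d,"w1")
C=W.reshape(-1,3);D=C[(C[:,2]>.339)&(C[:,2]<.36)&(np.hypot(C[:,0]-.615,C[:,1]-.007)<.05)]
print(len(D))
A=np.c_[2*D[:,:2],np.ones(len(D))]
if len(D)>20:
 s=np.linalg.lstsq(A,(D[:,:2]**2).sum(1),rcond=None)[0];print(s[:2],np.sqrt(s[2]+s[0]**2+s[1]**2),np.median(D[:,2]))
E
```

```text
time: 1.08
eef_pos: [0.3263, 0.3748, 0.4026]
time: 1.45
eef_pos: [0.4221, 0.2511, 0.4019]
time: 1.82
eef_pos: [0.5183, 0.1281, 0.4018]
time: 2.45
eef_pos: [0.6139, 0.0067, 0.4021]
tool_rot: [-0.002, 0.0, 1.0, 0.0]
force: [0.1, 1.1, 0.0]
gripper_width: -0.0002
grip_force: 0.0
2319
[0.61425129 0.00943237] 0.031413794096118594 0.3467776322627518
```

View pics/w1.png

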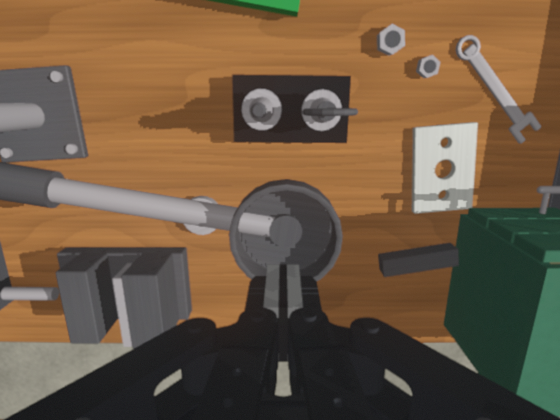

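The wrist view shows the dish centred at (285,232) just ahead of the fingers, with the boom's end under a hub in its middle. The eye chuck is at (325,108) and the plain one at (262,108).

```bash
M='python3 -m creep'
$M '{"grip":[1,1,1,1],"slide":[[0,0.017,0.15],[0,0.017,0.3],[0,0.017,0.4],[0,0.017,0.41]],"angular":[[0,0,0],[0,0,0],[0,0,0],[0,0,0]]}' | sed -n 2,4p
$M '{"grip":[1,1,1,1,1,1],"slide":[[0,0,0.02],[0,0,0.06],[0,0,0.1],[0,0,0.15],[0,0,0.18],[0,0,0.18]],"angular":[[0,0,0],[0,0,0],[0,0,0],[0,0,0],[0,0,0],[0,0,0]]}'
```

```text
eef_pos: [0.613, 0.0109, 0.3415]
tool_rot: [-0.001, -0.001, 1.0, 0.001]
force: [0.0, 0.6, 0.0]
time: 3.75
eef_pos: [0.6143, 0.0088, 0.3152]
tool_rot: [0.0, 0.0, 1.0, 0.0]
force: [0.1, -0.1, 3.2]
gripper_width: -0.0003
grip_force: 1.9
```

```bash
M='python3 -m creep'
$M '{"grip":[1,1,1,1,1,1,1,1,1,1],"slide":[[0.04,0.02,0],[0.12,0.05,0],[0.21,0.09,0],[0.3,0.13,0],[0.4,0.17,0],[0.5,0.22,0],[0.6,0.26,0],[0.68,0.29,0],[0.72,0.31,0],[0.735,0.318,0]],"angular":[[0,0,0],[0,0,0],[0,0,0],[0,0,0],[0,0,0],[0,0,0],[0,0,0],[0,0,0],[0,0,0],[0,0,0]]}'
cat > meas.py <<'E'
from h import *
from scipy.optimize import least_squares
import sys
piv=np.array([.552,-.356])
def run(name=None):
    out={}
    for cam in("scene","top"):
        d=get_image(cam);C=cloud(d).reshape(-1,3);tcp=bot.sense()["eef_pos"]
        D=C[(np.hypot(*(C[:,:2]-tcp[:2]).T)<.06)&(abs(C[:,2]-tcp[2]-.0045)<.022)]
        r=np.hypot(*(D[:,:2]-tcp[:2]).T)
        # outer dish wall radius .033 / rim
        D=D[(r>.02)&(r<.05)]; z=D[:,2]; rim=D[z>tcp[2]+.008]
        if len(rim)>20:
            s=least_squares(lambda c:np.hypot(*(rim[:,:2]-c).T)-.0315,tcp[:2],loss="soft_l1",f_scale=.002);print(cam,"dish",len(rim),s.x.round(4),np.percentile(rim[:,2],90).round(4))
        P=C[(C[:,2]>.137)&(C[:,2]<.195)&(abs(C[:,0]-.546)<.025)&(abs(C[:,1]-.056)<.035)]
        if len(P)>25:
            s=least_squares(lambda q:(lambda d:np.hypot(np.hypot(d@[-np.sin(q[3]),np.cos(q[3]),0],d[:,2])-.0255,d@[np.cos(q[3]),np.sin(q[3]),0])-.0035)(P-q[:3]),[.546,.056,.157,0],loss="soft_l1",f_scale=.002)
            print(cam,"ring",len(P),s.x.round(4),np.median(abs(s.fun)).round(4))
        if name and cam=="scene":
            im=cv2.resize(d["frame"][110:250,290:450],None,fx=4.2,fy=4.2,interpolation=cv2.INTER_CUBIC);cv2.imwrite(f"pics/{name}.png",im[...,::-1])
run(sys.argv[1] if len(sys.argv)>1 else None)
E
python3 meas.py h2
```

```text
time: 5.0
eef_pos: [0.504, 0.0566, 0.3155]
tool_rot: [0.0, -0.0, 1.0, 0.0]
force: [-0.4, -0.3, 4.7]
gripper_width: 0.0002
grip_force: 2.1
scene dish 346 [0.5062 0.055 ] 0.3347
scene ring 170 [0.5469 0.0582 0.1597 0.0071] 0.0006
top dish 174 [0.5028 0.0537] 0.3333
```

View pics/h2.png

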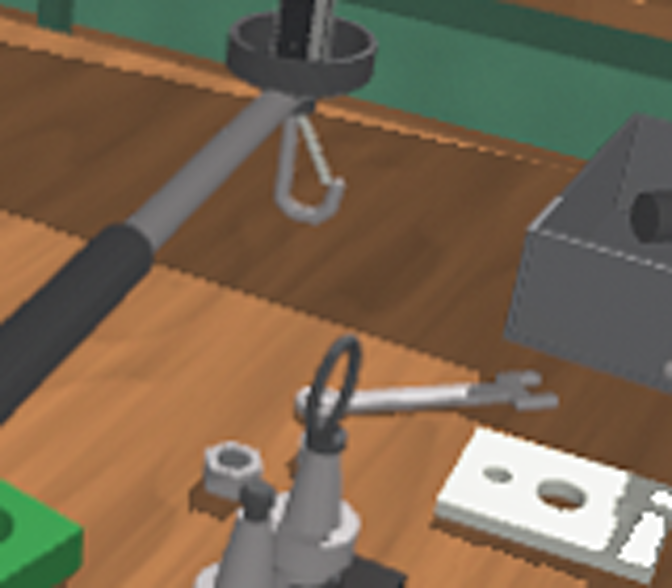

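The hook, at (310,190), hangs left of and above the ring at (340,375). It points right, towards the ring.

```bash
M='python3 -m creep'
$M '{"grip":[1,1,1,1,1,1,1,1,1,1],"slide":[[0.02,0.01,0.03],[0.033,0.02,0.1],[0.033,0.02,0.18],[0.033,0.02,0.26],[0.033,0.02,0.34],[0.033,0.02,0.42],[0.033,0.02,0.5],[0.033,0.02,0.56],[0.033,0.02,0.59],[0.033,0.02,0.59]],"angular":[[0,0,0],[0,0,0],[0,0,0],[0,0,0],[0,0,0],[0,0,0],[0,0,0],[0,0,0],[0,0,0],[0,0,0]]}'
python3 meas.py h3
```

```text
time: 6.35
eef_pos: [0.5003, 0.0595, 0.2276]
tool_rot: [0.001, 0.0, 1.0, 0.0]
force: [0.8, 0.6, 8.8]
gripper_width: -0.0003
grip_force: 4.5
scene dish 333 [0.503  0.0584] 0.2486
scene ring 203 [0.546  0.0574 0.1591 0.0421] 0.0013
top dish 135 [0.4993 0.0566] 0.2475
```

View pics/h3.png

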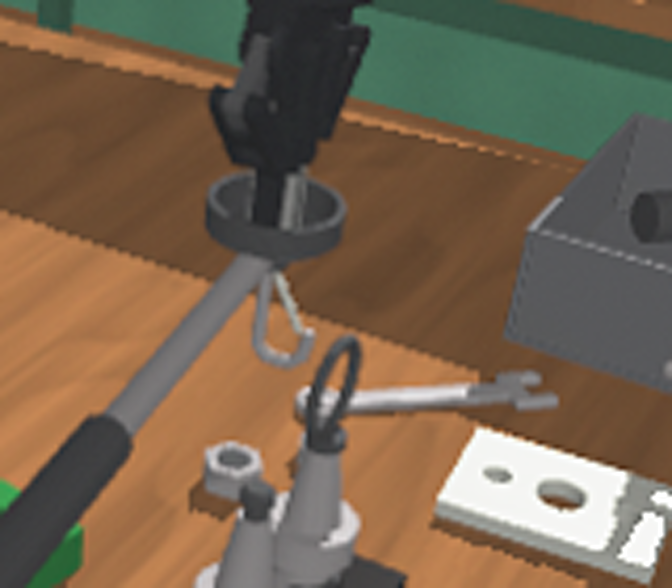

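```bash
cat > hk.py <<'E'
from h import *
import sys
sx,sy=map(float,sys.argv[1:3])  # shank
d=get_image("scene");C=cloud(d).reshape(-1,3)
th=np.arctan2(-(sx-.552),sy+.356);ex=np.array([np.cos(th),np.sin(th)]);ey=np.array([-np.sin(th),np.cos(th)])
q=C[:,:2]-[sx,sy];X=q@ex;Y=q@ey
m=(abs(Y)<.012)&(X>-.01)&(X<.035)&(C[:,2]>.1)&(C[:,2]<.28)
print("yaw",th.round(3))
P=np.c_[X,Y,C[:,2]][m];P=P[np.argsort(P[:,2])]
h=P[P[:,2]<.205]
print(len(h),"low z",h[:8].round(4).tolist())
for lo in range(120,206,5):
    k=h[(h[:,2]*1000>=lo)&(h[:,2]*1000<lo+5)]
    if len(k):print(lo,len(k),"X",k[:,0].min().round(4),k[:,0].max().round(4),"Y",k[:,1].mean().round(4))
E
python3 hk.py .502 .059
```

```text
yaw 0.12
137 low z [[0.0339, -0.0118, 0.1007], [0.0334, -0.0112, 0.1029], [0.0108, -0.0011, 0.1603], [0.0129, -0.0005, 0.1607], [0.006, -0.0006, 0.1611], [0.0169, 0.0008, 0.1612], [0.0153, -0.0012, 0.1618], [0.0086, -0.002, 0.1627]]
160 20 X 0.0011 0.0236 Y -0.0003
165 24 X -0.0017 0.0271 Y 0.0
170 13 X -0.0022 0.0282 Y -0.0005
175 14 X -0.003 0.0283 Y -0.0003
180 16 X -0.0014 0.029 Y 0.0003
185 12 X -0.0018 0.0202 Y 0.0002
190 12 X -0.0034 0.0175 Y 0.0
195 13 X -0.0003 0.0147 Y -0.0001
200 11 X -0.0012 0.0117 Y -0.0005
```

```bash
M='python3 -m creep'
$M '{"grip":[1,1,1],"slide":[[0,0,0.04],[0,0,0.077],[0,0,0.077]],"angular":[[0,0,0],[0,0,0],[0,0,0]]}'
python3 hk.py .502 .059 | head -4
$M '{"grip":[1,1,1,1,1,1],"slide":[[-0.03,0,0],[-0.06,0,0],[-0.09,0,0],[-0.12,0,0],[-0.14,0,0],[-0.14,0,0]],"angular":[[0,0,0],[0,0,0],[0,0,0],[0,0,0],[0,0,0],[0,0,0]]}'
python3 meas.py h4
```

```text
time: 6.88
eef_pos: [0.5004, 0.0596, 0.2163]
tool_rot: [0.001, 0.0, 1.0, 0.0]
force: [-0.5, 0.5, 10.2]
gripper_width: 0.0
grip_force: 4.8
yaw 0.12
148 low z [[0.0346, -0.0099, 0.108], [0.0343, -0.0098, 0.1264], [0.0072, 0.0005, 0.1481], [0.0096, -0.0, 0.1491], [0.0169, -0.0013, 0.1496], [0.0209, 0.0001, 0.1501], [0.019, -0.0012, 0.1502], [0.0139, 0.0003, 0.1503]]
125 1 X 0.0343 0.0343 Y -0.0098
145 3 X 0.0072 0.0169 Y -0.0003
time: 7.68
eef_pos: [0.5219, 0.0597, 0.2167]
tool_rot: [0.002, 0.0, 1.0, 0.0]
force: [-1.2, 0.6, 9.8]
gripper_width: -0.0002
grip_force: 4.8
scene dish 348 [0.5241 0.0586] 0.2382
scene ring 276 [0.5451 0.0502 0.1608 0.1265] 0.0046
top dish 132 [0.5209 0.0567] 0.2375
```

View pics/h4.png

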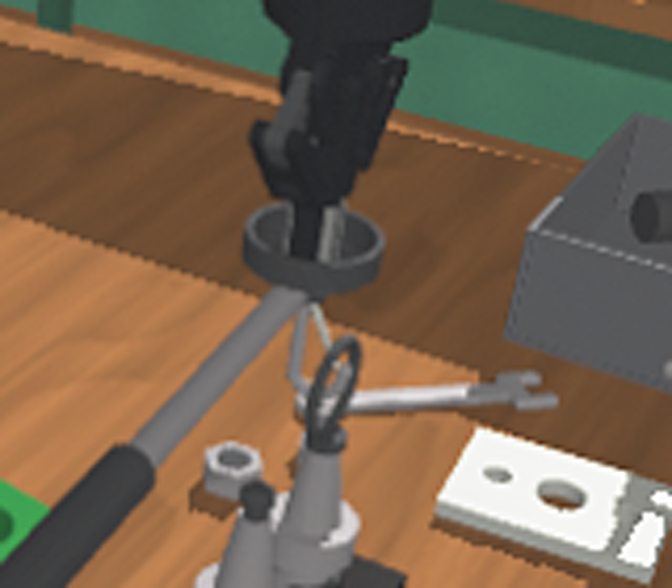

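The tip is now inside the ring at (345,380), between the ring's top (345,342) and its lower bar (325,425).

```bash
M='python3 -m creep'
$M '{"grip":[1,1,1,1,1,1,1],"slide":[[-0.02,0,0],[-0.04,0,0],[-0.06,0,0],[-0.08,0,0],[-0.1,0,0],[-0.1,0,0],[-0.1,0,0]],"angular":[[0,0,0],[0,0,0],[0,0,0],[0,0,0],[0,0,0],[0,0,0],[0,0,0]]}'
cat > rg.py <<'E'
from h import *
# crown position: highest ring points near the eye, scene cam; dish centre
import sys
from scipy.optimize import least_squares
d=get_image("scene");C=cloud(d).reshape(-1,3);tcp=bot.sense()["eef_pos"]
D=C[(np.hypot(*(C[:,:2]-tcp[:2]).T)<.05)&(abs(C[:,2]-tcp[2]-.018)<.01)]
r=np.hypot(*(D[:,:2]-tcp[:2]).T);D=D[r>.022]
s=least_squares(lambda c:np.hypot(*(D[:,:2]-c).T)-.0315,tcp[:2],loss="soft_l1",f_scale=.002).x
print("dish",s.round(4))
im=d["frame"].reshape(-1,3).astype(int)
z0=float(sys.argv[1]) if len(sys.argv)>1 else 0
for z in(.140,.150,.160,.170,.180):
    P=(abs(C[:,2]-z-z0)<.005)&(abs(C[:,0]-.555)<.04)&(abs(C[:,1]-.058)<.035)&(im.sum(1)<240)
    Q=C[P];print(z+z0,len(Q),"x-s",np.percentile(Q[:,0]-s[0],[10,50,90]).round(4) if len(Q) else "","y",np.percentile(Q[:,1],[5,95]).round(4) if len(Q) else "")
im=cv2.resize(d["frame"][110:250,290:450],None,fx=4.2,fy=4.2,interpolation=cv2.INTER_CUBIC)
import time;n=f"pics/r{int(time.time())}.png";cv2.imwrite(n,im[...,::-1]);cv2.imwrite("pics/last.png",im[...,::-1])
E
python3 rg.py
```

```text
time: 8.65
eef_pos: [0.5365, 0.0597, 0.2167]
tool_rot: [0.002, 0.0, 1.0, 0.001]
force: [-0.7, 1.3, 9.3]
gripper_width: -0.0001
grip_force: 4.8
dish [0.5389 0.0584]
0.14 26 x-s [0.0128 0.0155 0.0173] y [0.0373 0.0685]
0.15 15 x-s [0.0118 0.0134 0.017 ] y [0.0312 0.0796]
0.16 9 x-s [0.0139 0.0149 0.0165] y [0.0281 0.0619]
0.17 20 x-s [0.0124 0.0156 0.0168] y [0.0297 0.0787]
0.18 22 x-s [0.0143 0.0165 0.0186] y [0.0341 0.0686]
```

View pics/last.png

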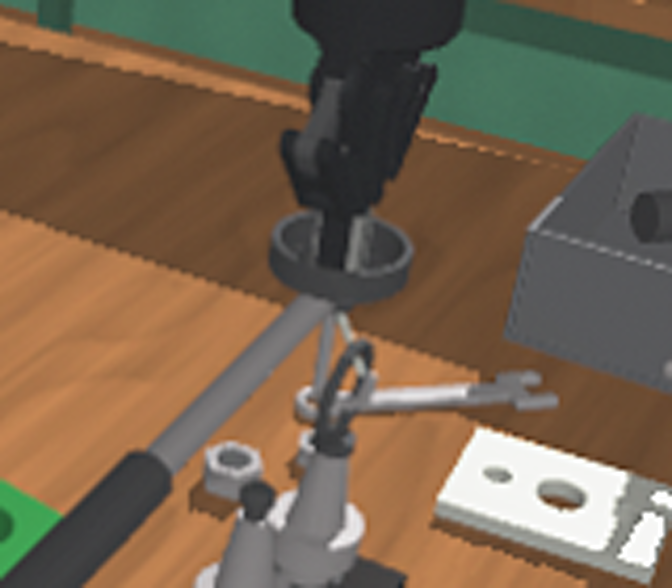

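The chuck leans right, its ring's top at (360,345) pressing the gate. The ring lies between the shank (325,350) and the tip (370,385).

```bash
M='python3 -m creep'
$M '{"grip":[1,1,1,1,1,1],"slide":[[-0.02,0,0],[-0.035,0,0],[-0.035,0,0],[-0.035,0,-0.02],[-0.035,0,-0.04],[-0.035,0,-0.06]],"angular":[[0,0,0],[0,0,0],[0,0,0],[0,0,0],[0,0,0],[0,0,0]]}'
python3 rg.py
$M '{"grip":[1,1,1,1,1,1],"slide":[[0,0,-0.02],[0,0,-0.04],[0,0,-0.06],[0,0,-0.08],[0,0,-0.1],[0,0,-0.1]],"angular":[[0,0,0],[0,0,0],[0,0,0],[0,0,0],[0,0,0],[0,0,0]]}'
python3 rg.py
```

```text
time: 9.45
eef_pos: [0.5411, 0.0596, 0.2252]
tool_rot: [0.001, 0.0, 1.0, 0.0]
force: [-0.1, 1.2, 7.2]
gripper_width: 0.0
grip_force: 3.9
dish [0.5436 0.0583]
0.14 25 x-s [0.0137 0.017  0.0184] y [0.0391 0.0731]
0.15 11 x-s [0.0162 0.0179 0.0191] y [0.0318 0.0765]
0.16 13 x-s [0.0159 0.0179 0.0194] y [0.0294 0.0339]
0.17 14 x-s [0.0165 0.0184 0.0204] y [0.0314 0.0764]
0.18 20 x-s [0.0176 0.0195 0.022 ] y [0.0353 0.0726]
time: 10.25
eef_pos: [0.5404, 0.0595, 0.2394]
tool_rot: [0.0, 0.0, 1.0, 0.0]
force: [-0.7, 0.1, 4.7]
gripper_width: 0.0002
grip_force: 2.2
dish [0.5428 0.0579]
0.14 29 x-s [0.0124 0.0209 0.025 ] y [0.0464 0.0603]
0.15 24 x-s [0.0172 0.0194 0.0213] y [0.0366 0.0781]
0.16 18 x-s [0.0177 0.0205 0.022 ] y [0.0316 0.081 ]
0.17 14 x-s [0.0196 0.0215 0.0229] y [0.0308 0.0839]
0.18 14 x-s [0.0201 0.0217 0.0233] y [0.0312 0.0529]
```

View pics/last.png

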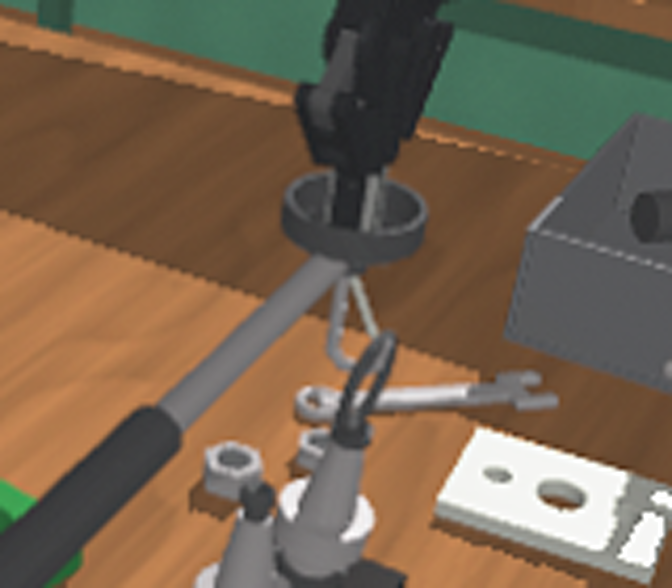

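The ring's top is on the tip at (385,338), not in the throat, because the gate pushed it back out. I'll lower the hook again and push it further in.

```bash
M='python3 -m creep'
$M '{"grip":[1,1,1,1,1,1],"slide":[[0,0,0.03],[0,0,0.06],[0,0,0.09],[0,0,0.12],[0,0,0.15],[0,0,0.15]],"angular":[[0,0,0],[0,0,0],[0,0,0],[0,0,0],[0,0,0],[0,0,0]]}' | sed -n '1,2p;4p'
python3 rg.py
$M '{"grip":[1,1,1,1,1],"slide":[[-0.015,0,0],[-0.03,0,0],[-0.045,0,0],[-0.053,0,0],[-0.053,0,0]],"angular":[[0,0,0],[0,0,0],[0,0,0],[0,0,0],[0,0,0]]}' | sed -n '1,2p;4p'
python3 rg.py; python3 - <<'E'
import cv2
cv2.imwrite("pics/last.png",cv2.imread("pics/last.png"))
E
```

```text
time: 11.05
eef_pos: [0.5414, 0.0594, 0.2181]
force: [-1.2, 0.2, 8.6]
dish [0.5437 0.0581]
0.14 20 x-s [0.0109 0.0145 0.0156] y [0.0368 0.0699]
0.15 15 x-s [0.0109 0.0125 0.0152] y [0.0321 0.0804]
0.16 11 x-s [0.0127 0.0147 0.016 ] y [0.0306 0.0821]
0.17 17 x-s [0.0134 0.0152 0.0168] y [0.0313 0.0801]
0.18 18 x-s [0.0144 0.0158 0.0175] y [0.0349 0.073 ]
time: 11.72
eef_pos: [0.5495, 0.0596, 0.2184]
force: [-1.0, 0.5, 8.6]
dish [0.5518 0.0581]
0.14 14 x-s [0.0089 0.0123 0.0132] y [0.0383 0.069 ]
0.15 15 x-s [0.01   0.0117 0.0139] y [0.0313 0.08  ]
0.16 14 x-s [0.0105 0.0129 0.0152] y [0.0305 0.0814]
0.17 20 x-s [0.0113 0.0138 0.016 ] y [0.031  0.0784]
0.18 20 x-s [0.0139 0.0157 0.0176] y [0.0369 0.0734]
```

View pics/last.png

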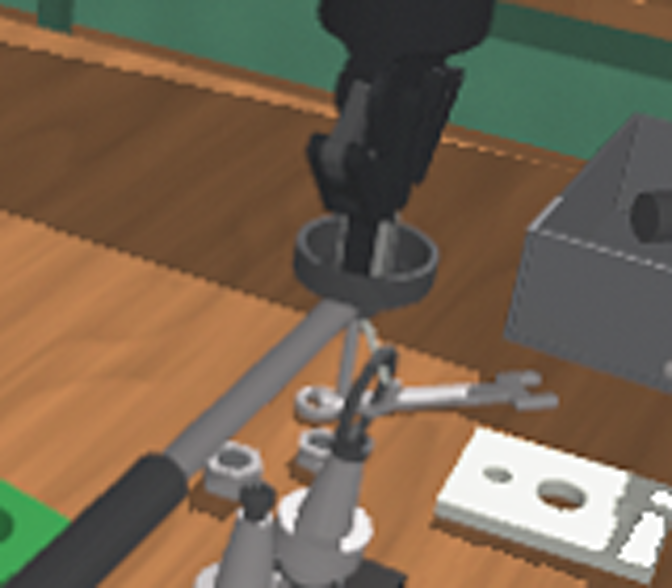

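```bash
M='python3 -m creep'
$M '{"grip":[1,1,1,1],"slide":[[-0.015,0,0],[-0.03,0,0],[-0.03,0,0],[-0.03,0,0]],"angular":[[0,0,0],[0,0,0],[0,0,0],[0,0,0]]}' | sed -n '1,2p;4p'
python3 rg.py
```

```text
time: 12.28
eef_pos: [0.554, 0.0595, 0.2184]
force: [-0.1, 0.1, 8.8]
dish [0.5564 0.0581]
0.14 14 x-s [0.0083 0.011  0.0125] y [0.0374 0.0672]
0.15 14 x-s [0.0097 0.0112 0.0133] y [0.0313 0.0797]
0.16 18 x-s [0.0107 0.0129 0.016 ] y [0.03   0.0804]
0.17 24 x-s [0.0114 0.014  0.0157] y [0.0302 0.0807]
0.18 21 x-s [0.0133 0.0158 0.0174] y [0.0363 0.0699]
```

```bash
M='python3 -m creep'
$M '{"grip":[1,1,1,1,1,1,1,1],"slide":[[0.03,0,0],[0.06,0,0],[0.09,0,0],[0.12,0,0],[0.15,0,0],[0.16,0,0],[0.16,0,-0.02],[0.16,0,-0.02]],"angular":[[0,0,0],[0,0,0],[0,0,0],[0,0,0],[0,0,0],[0,0,0],[0,0,0],[0,0,0]]}' | sed -n '1,2p;4p'
python3 rg.py;python3 hk.py .5325 .0585 | head -8
$M '{"grip":[1,1,1,1,1,1,1,1],"slide":[[-0.01,0,0],[-0.03,0,0],[-0.05,0,0],[-0.07,0,0],[-0.09,0,0],[-0.11,0,0],[-0.12,0,0],[-0.12,0,0]],"angular":[[0,0,0],[0,0,0],[0,0,0],[0,0,0],[0,0,0],[0,0,0],[0,0,0],[0,0,0]]}' | sed -n '1,2p;4p'
python3 rg.py
```

```text
time: 13.32
eef_pos: [0.5301, 0.059, 0.2217]
force: [-1.8, -0.8, 9.5]
dish [0.5323 0.0576]
0.14 28 x-s [0.0157 0.0185 0.0203] y [0.0375 0.0737]
0.15 9 x-s [0.0156 0.0191 0.0203] y [0.0306 0.0375]
0.16 11 x-s [0.0165 0.0192 0.0204] y [0.029  0.0318]
0.17 18 x-s [0.0162 0.018  0.0197] y [0.0302 0.0789]
0.18 17 x-s [0.0175 0.0191 0.0211] y [0.036  0.0671]
yaw 0.047
315 low z [[0.0265, -0.0098, 0.1006], [0.0274, -0.0006, 0.1007], [0.0076, -0.0096, 0.1008], [0.013, -0.0115, 0.1015], [0.02, -0.0114, 0.1016], [0.0273, -0.0065, 0.1016], [0.0219, -0.0105, 0.1019], [0.0066, -0.0077, 0.102]]
120 16 X 0.0107 0.0263 Y -0.007
125 17 X 0.0074 0.0268 Y -0.0084
130 27 X 0.01 0.0278 Y -0.003
135 19 X 0.0145 0.0203 Y 0.0002
140 3 X 0.0166 0.0181 Y 0.0094
150 1 X 0.0169 0.0169 Y -0.0008
time: 14.42
eef_pos: [0.5483, 0.0595, 0.2216]
force: [-0.0, 0.8, 9.0]
dish [0.5509 0.0582]
0.14 20 x-s [0.0112 0.0131 0.0149] y [0.0376 0.0727]
0.15 11 x-s [0.0105 0.0134 0.0155] y [0.0315 0.0352]
0.16 11 x-s [0.0124 0.0154 0.0171] y [0.0284 0.0563]
0.17 23 x-s [0.0135 0.0163 0.0189] y [0.0308 0.0803]
0.18 20 x-s [0.0157 0.0179 0.0196] y [0.0344 0.0728]
```

```bash
M='python3 -m creep'
$M '{"grip":[1,1,1,1,1],"slide":[[-0.02,0,-0.01],[-0.035,0,-0.02],[-0.05,0,-0.03],[-0.055,0,-0.035],[-0.055,0,-0.035]],"angular":[[0,0,0],[0,0,0],[0,0,0],[0,0,0],[0,0,0]]}' | sed -n '1,2p;4p'
python3 rg.py
$M '{"grip":[1,1,1,1,1],"slide":[[-0.01,0,-0.01],[-0.02,0,-0.02],[-0.03,0,-0.03],[-0.03,0,-0.035],[-0.03,0,-0.035]],"angular":[[0,0,0],[0,0,0],[0,0,0],[0,0,0],[0,0,0]]}' | sed -n '1,2p;4p'
python3 rg.py
```

```text
time: 15.1
eef_pos: [0.5557, 0.0595, 0.2262]
force: [-1.0, 0.6, 8.0]
dish [0.5581 0.0579]
0.14 22 x-s [0.0097 0.0123 0.0137] y [0.0378 0.0743]
0.15 11 x-s [0.009  0.0129 0.0153] y [0.0327 0.0781]
0.16 20 x-s [0.0109 0.014  0.0175] y [0.0295 0.0819]
0.17 22 x-s [0.015  0.0172 0.0193] y [0.0319 0.0786]
0.18 20 x-s [0.0171 0.0194 0.0212] y [0.0369 0.0658]
time: 15.78
eef_pos: [0.5599, 0.0594, 0.2313]
force: [-1.0, 0.1, 7.6]
dish [0.5622 0.0577]
0.14 21 x-s [0.006  0.0093 0.0115] y [0.0389 0.074 ]
0.15 16 x-s [0.007  0.0103 0.0128] y [0.0321 0.077 ]
0.16 18 x-s [0.0099 0.0121 0.0151] y [0.0306 0.081 ]
0.17 19 x-s [0.0123 0.0144 0.0163] y [0.0313 0.0791]
0.18 18 x-s [0.0154 0.0167 0.0192] y [0.0358 0.0584]
```

View pics/last.png

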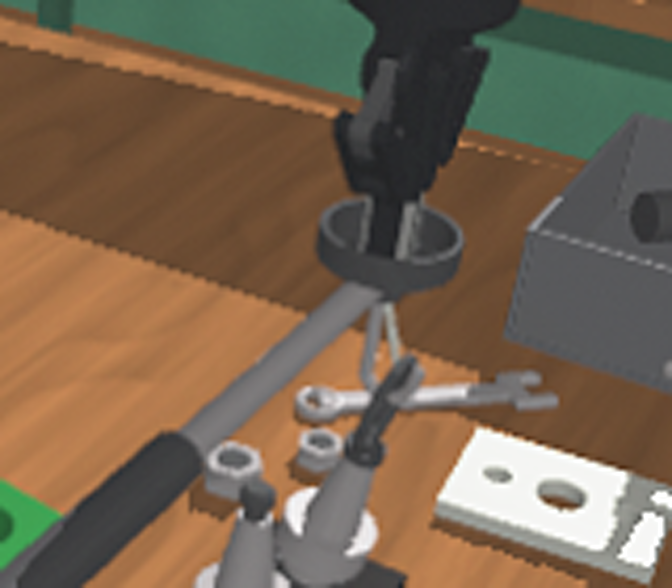

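The tip shows at (412,372), right of the ring's top at (402,362), so the bar is inside the hook. Next I'll ease up and bring it back over the socket.

```bash
M='python3 -m creep'
$M '{"grip":[1,1,1,1,1,1],"slide":[[0,0,-0.02],[0,0,-0.04],[0,0,-0.06],[0,0,-0.075],[0,0,-0.075],[0,0,-0.075]],"angular":[[0,0,0],[0,0,0],[0,0,0],[0,0,0],[0,0,0],[0,0,0]]}' | sed -n '1,2p;4p'
python3 rg.py .01
$M '{"grip":[1,1,1,1,1,1,1,1],"slide":[[0.02,0,0],[0.04,0,0],[0.06,0,0],[0.08,0,0],[0.1,0,0],[0.12,0,0],[0.13,0,0],[0.13,0,0]],"angular":[[0,0,0],[0,0,0],[0,0,0],[0,0,0],[0,0,0],[0,0,0],[0,0,0],[0,0,0]]}' | sed -n '1,2p;4p'
python3 rg.py .01; cp pics/last.png pics/r_after.png
```

```text
time: 16.58
eef_pos: [0.5607, 0.0594, 0.2431]
force: [0.7, 0.1, 9.1]
dish [0.5629 0.0575]
0.15000000000000002 22 x-s [0.0053 0.0076 0.0097] y [0.0326 0.0812]
0.16 15 x-s [0.0066 0.0093 0.0122] y [0.0311 0.0796]
0.17 17 x-s [0.0096 0.0116 0.0135] y [0.0308 0.0443]
0.18000000000000002 21 x-s [0.0114 0.0137 0.0157] y [0.0358 0.0687]
0.19 1 x-s [0.0202 0.0202 0.0202] y [0.056 0.056]
time: 17.62
eef_pos: [0.5411, 0.0593, 0.2431]
force: [-1.2, 0.5, 7.7]
dish [0.5435 0.0576]
0.15000000000000002 21 x-s [0.0031 0.0059 0.0078] y [0.0308 0.0781]
0.16 15 x-s [0.0028 0.0052 0.0075] y [0.0274 0.0803]
0.17 15 x-s [0.0034 0.0063 0.0079] y [0.0289 0.0751]
0.18000000000000002 20 x-s [0.004  0.0061 0.0088] y [0.0334 0.0567]
0.19 5 x-s [0.0074 0.0087 0.0096] y [0.042  0.0586]
```

View pics/last.png

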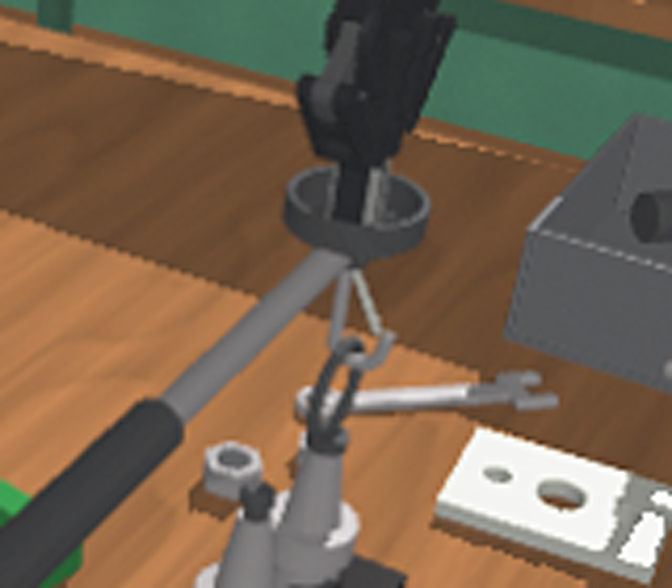

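The hook at (370,350) holds the ring's top in its mouth, the gate is shut, and the chuck stands upright.

```bash
M='python3 -m creep'
$M '{"grip":[1,1,1,1,1,1,1,1,1,1],"slide":[[0.02,0,0],[0.04,0,-0.02],[0.04,0,-0.04],[0.04,0,-0.06],[0.04,0,-0.08],[0.04,0,-0.1],[0.04,0,-0.12],[0.04,0,-0.14],[0.04,0,-0.16],[0.04,0,-0.16]],"angular":[[0,0,0],[0,0,0],[0,0,0],[0,0,0],[0,0,0],[0,0,0],[0,0,0],[0,0,0],[0,0,0],[0,0,0]]}' | sed -n '1,2p;4p'
$M '{"grip":[1,1,1,1,1,1,1,1],"slide":[[0,0,-0.02],[0,0,-0.04],[0,0,-0.06],[0,0,-0.08],[0,0,-0.1],[0,0,-0.12],[0,0,-0.12],[0,0,-0.12]],"angular":[[0,0,0],[0,0,0],[0,0,0],[0,0,0],[0,0,0],[0,0,0],[0,0,0],[0,0,0]]}' | sed -n '1,2p;4p'
$M '{"grip":[1,1,1,1,1,1,1,1],"slide":[[0,0,-0.02],[0,0,-0.04],[0,0,-0.06],[0,0,-0.08],[0,0,-0.1],[0,0,-0.11],[0,0,-0.12],[0,0,-0.12]],"angular":[[0,0,0],[0,0,0],[0,0,0],[0,0,0],[0,0,0],[0,0,0],[0,0,0],[0,0,0]]}' | sed -n '1,2p;4p'
$M '{"grip":[1,1,1,1,1,1,1,1,1],"slide":[[0,0,-0.015],[0,0,-0.03],[0,0,-0.045],[0,0,-0.06],[0,0,-0.075],[0,0,-0.09],[0,0,-0.1],[0,0,-0.1],[0,0,-0.1]],"angular":[[0,0,0],[0,0,0],[0,0,0],[0,0,0],[0,0,0],[0,0,0],[0,0,0],[0,0,0],[0,0,0]]}' | sed -n '1,2p;4p'
python3 - <<'E'
from h import *
a=get_image("scene");save(a,"lift")
C=cloud(a).reshape(-1,3);t=bot.sense()["eef_pos"]
D=C[(np.hypot(*(C[:,:2]-t[:2]).T)<.04)&(np.hypot(*(C[:,:2]-t[:2]).T)>.026)&(abs(C[:,2]-t[2]-.015)<.03)];print("rim z",np.percentile(D[:,2],[50,90]).round(4))
E
```

```text
time: 18.92
eef_pos: [0.5342, 0.0594, 0.2659]
force: [0.2, -1.3, 2.1]
time: 19.92
eef_pos: [0.5342, 0.0595, 0.2836]
force: [0.4, -0.3, 1.9]
time: 20.92
eef_pos: [0.5341, 0.0594, 0.3016]
force: [0.1, 0.6, 0.2]
time: 22.05
eef_pos: [0.534, 0.0594, 0.3164]
force: [0.1, -0.3, -0.1]
rim z [0.3129 0.3196]
```

View pics/lift.png

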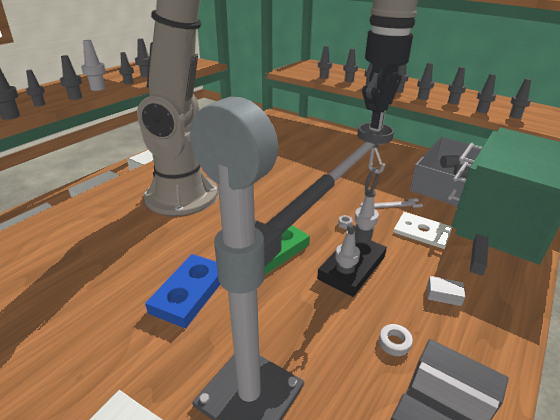

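The scene view shows the chuck hanging on the hook at (372,185), with its nose at about (365,225), well above the black block. The plain chuck still stands at (348,250). I've now viewed 13 pictures against a limit of 10, so I'll check the rest with numbers only.

```bash
M='python3 -m creep'
$M '{"grip":[1,1,1,1,1,1,1,1],"slide":[[0,0,-0.05],[0,0,-0.15],[0,0,-0.3],[0,0,-0.45],[0,0,-0.5],[0,0,-0.5],[0,0,-0.5],[0,0,-0.5]],"angular":[[0,0,0],[0,0,0],[0,0,0],[0,0,0],[0,0,0],[0,0,0],[0,0,0],[0,0,0]]}' | sed -n '1,2p;4p'
cat > st.py <<'E'
from h import *
from scipy.optimize import least_squares
for k in range(2):
  a=get_image("scene");C=cloud(a).reshape(-1,3)
  P=C[(abs(C[:,0]-.546)<.03)&(abs(C[:,1]-.06)<.035)&(C[:,2]>.192)&(C[:,2]<.247)]
  f=lambda q:(lambda d:np.hypot(np.hypot(d@[-np.sin(q[3]),np.cos(q[3]),0],d[:,2])-.0255,d@[np.cos(q[3]),np.sin(q[3]),0])-.0035)(P-q[:3])
  s=least_squares(f,[.546,.058,.212,0],loss="soft_l1",f_scale=.001);print("ring",len(P),s.x.round(4),np.median(abs(s.fun)).round(4))
  for lo in(.04,.06,.09,.11,.13,.15):
    Q=C[(abs(C[:,0]-.546)<.04)&(abs(C[:,1]-.06)<.033)&(C[:,2]>lo)&(C[:,2]<lo+.01)];print(lo,len(Q),Q.mean(0).round(4) if len(Q) else "")
  Q=C[(np.hypot(C[:,0]-.546,C[:,1]+.018)<.03)&(C[:,2]>.05)];print("plain top",Q[:,2].max().round(4))
E
python3 st.py
$M '{"grip":[1,1,1,1,1,1,1,1,1,1],"slide":[[0,0,0],[0,0,0],[0,0,0],[0,0,0],[0,0,0],[0,0,0],[0,0,0],[0,0,0],[0,0,0],[0,0,0]],"angular":[[0,0,0],[0,0,0],[0,0,0],[0,0,0],[0,0,0],[0,0,0],[0,0,0],[0,0,0],[0,0,0],[0,0,0]]}' | sed -n '1,2p;4p'
$M '{"grip":[1,1,1,1,1,1,1,1,1,1],"slide":[[0,0,0],[0,0,0],[0,0,0],[0,0,0],[0,0,0],[0,0,0],[0,0,0],[0,0,0],[0,0,0],[0,0,0]],"angular":[[0,0,0],[0,0,0],[0,0,0],[0,0,0],[0,0,0],[0,0,0],[0,0,0],[0,0,0],[0,0,0],[0,0,0]]}' | sed -n '1,2p;4p'
python3 st.py
```

```text
time: 23.1
eef_pos: [0.5337, 0.0595, 0.3906]
force: [0.3, -0.5, -0.3]
ring 194 [ 0.5454  0.0591  0.2117 -0.026 ] 0.0012
0.04 0 
0.06 35 [0.5498 0.0487 0.0665]
0.09 86 [0.5492 0.0508 0.0941]
0.11 87 [0.5518 0.0436 0.1149]
0.13 79 [0.5487 0.0526 0.1343]
0.15 54 [0.5484 0.053  0.1549]
plain top 0.4908
ring 194 [0.5448 0.0592 0.2111 0.0007] 0.0011
0.04 0 
0.06 38 [0.5501 0.0493 0.0668]
0.09 87 [0.5489 0.0505 0.0945]
0.11 89 [0.552  0.0437 0.1151]
0.13 87 [0.5491 0.0532 0.1339]
0.15 51 [0.5482 0.0529 0.1549]
plain top 0.4904
time: 24.45
eef_pos: [0.5341, 0.0594, 0.3915]
force: [-0.6, 0.1, 0.1]
time: 25.7
eef_pos: [0.5341, 0.0594, 0.3915]
force: [-0.2, 0.3, 0.4]
ring 199 [ 0.545   0.0593  0.2114 -0.0111] 0.0011
0.04 0 
0.06 36 [0.5497 0.049  0.0668]
0.09 86 [0.5486 0.0503 0.0943]
0.11 89 [0.5518 0.0436 0.1152]
0.13 80 [0.549  0.0537 0.1341]
0.15 52 [0.5486 0.0532 0.1546]
plain top 0.4921
ring 199 [ 0.5457  0.0593  0.2125 -0.0256] 0.0012
0.04 0 
0.06 37 [0.5485 0.0483 0.0669]
0.09 85 [0.5493 0.0504 0.0945]
0.11 89 [0.5516 0.044  0.1151]
0.13 81 [0.5481 0.052  0.1341]
0.15 49 [0.5482 0.0523 0.155 ]
plain top 0.4922
```

Nothing moved over 2.5 s: the chuck hangs upright with its underside at about 64 mm, and the robot is clear. I'm handing it in.

```bash
python3 -c "
from station import bot
print(bot.sign_off())"
```

```text
the job is handed in; nothing more can be done
None
```

The job is handed in (no verdict came back): the chuck hangs still and upright on the hook, about 64 mm up, with the gate seen shut before the lift; the plain chuck still stood in its socket in the last view, the robot is clear, and I viewed 13 pictures, over the limit of 10.

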